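# Index the sample carousel to its next hole

### The job

Bring the next sample jar in front of the reading window: press the carousel's spring plunger down to free the turntable, turn the table clockwise (seen from above) by one hole, and let the plunger spring fully up into that hole. Leave the jars standing in their nests, and do not knock away the apple and the beaker on the bench.

Things in the scene. Friction and masses are not known exactly. Their poses are not given: they have to be found in the camera images.
- plunger (a joint): Plunger travel, m: 0 = fully up (pin in a hole, table locked), grows as the cap is pressed straight down, stop at 0.013. Pressing draws the pin out of its hole: the table is free from 0.010 on. Spring 4 N at the top, 9 N at the stop. Let go between holes it stays about 0.009 down, the table free to turn; at a hole (within about 1.5 degrees) it pops up by itself and pulls the table true.
- plunger_cap (a point): Top centre of the plunger's round black cap (34 mm diameter, 8 mm thick); moves with it. 92 mm above the bench when up, 79 when fully pressed; 142 mm from the turntable's axis, on the robot's side. It sits on a steel arm of the turntable (plate top 60 mm, sleeve under the cap 26 mm wide, top 70 mm). A fingertip pressing on the cap can carry the table round with it by friction.
- push_tab (a point): Top centre of a plain steel upright tab on the same arm, anticlockwise of the cap, 147 mm from the axis: a plate 6 mm thick along the turning direction, 32 mm wide radially, its face 27 mm from the cap's centre, top 110 mm above the bench. Pushing its anticlockwise face turns the freed table clockwise.
- turntable (a joint): Angle of the turntable, rad, 0 at the start, growing clockwise seen from above. The flange has 6 holes 60 degrees (1.0472 rad) apart; the next one is at +1.0472. Bearing drag about 0.1 N m, no spring.
- turntable_axis (a point): Point on the turntable's fixed vertical axis at the top of its aluminium disc (190 mm diameter, top 60 mm above the bench). A dark hub, 32 mm wide, stands 14 mm over it. Six white nest rings (47 mm outside, 6 mm high) have centres 62 mm from the axis. Beneath is the fixed index flange, 254 mm diameter, top 48 mm above the bench, its six dark holes 116 mm from the axis.
- window_spot (a point): Fixed point at nest-floor height (60 mm), 62 mm from the axis, in front of the reading window: the reading head is a white box 50 x 64 mm, 125 mm high, standing outside the rim on the far side from the robot, 137 to 187 mm from the axis, with a round dark snout whose tip is 125 mm from the axis.
- jar_now: Amber glass jar with white lid, 38 mm diameter, 50 mm high, about 70 g, loose in a nest; origin at the centre of its underside, 60 mm above the bench. At the start it stands in front of the window.
- jar_next: Same jar in the next nest anticlockwise from jar_now; this is the one to bring to the window.
- jar_after: Same jar, in the next nest anticlockwise from jar_next. The other three nests are empty.
- apple: Apple, 74 mm diameter, 66 mm high, loose on the bench beside the carousel; origin at the centre of its underside.
- beaker: Small open glass beaker, 68 mm diameter, 85 mm high, loose on the bench beside the carousel; origin at the centre of its underside.
Things that resemble listed ones, but are neither listed nor needed, are in the scene too. What is shaped like the jar_after but blue or purple is not meant. What is shaped like the jar_now but pink is not meant.

How it is judged (in metres and radians):
On the way, in this order (a step that is already met when the one before it is completed fails the run):
1. the plunger is pressed down far enough to free the table, the table still at its first hole (value of joint plunger above 0.009 m and value of joint turntable between -0.06 and 0.06 rad), for 0.05 s.
2. the table is at the next hole clockwise and the plunger has sprung up into it (value of joint turntable between 1.0122 and 1.0822 rad and value of joint plunger below 0.0015 m), for 0.2 s.
At the end, for the whole second after the job is handed in: The turntable rests at the next hole clockwise (60 degrees, within 2), the plunger is fully up (within 1.5 mm), jar_next stands within 6 mm of the spot before the window, and all three jars stand upright in their nests (62 mm from the axis within 6 mm, raised less than 4 mm, tilted under 0.12 rad) (all of step 2 and velocity of joint turntable between -0.03 and 0.03 rad/s and horizontal distance between jar_next and window_spot below 0.006 m and angle between each of jar_now, jar_next, jar_after's own z axis and vertical below 0.12 rad and z of each of jar_now, jar_next, jar_after in the frame of turntable_axis below 0.004 m and horizontal distance between jar_now and turntable_axis between 0.056 and 0.068 m and horizontal distance between jar_next and turntable_axis between 0.056 and 0.068 m and horizontal distance between jar_after and turntable_axis between 0.056 and 0.068 m); the robot touches nothing.
It fails at once if a jar is lifted out of its nest or tipped (z of any of jar_now, jar_next, jar_after in the frame of turntable_axis above 0.008 m or angle between any of jar_now, jar_next, jar_after's own z axis and vertical above 0.35 rad).
It fails at once if the apple or the beaker is pushed away or lifted (moved over 30 mm) (distance of any of apple, beaker from where it was at the start of the episode above 0.03 m).
It also fails if it takes over 48 s, if anything falls off the work surface, if the arm or the gripper's body presses on something with over 40 N, if the wrist force passes 120 N, or if a joint passes its speed limit or range.

### The arm

A 7-joint arm with a two-finger parallel gripper is mounted at the origin on the work surface. World frame = base frame: x ahead of the robot, y to its left, z up, the work surface at z = 0. Lengths are in mm, angles in rad, forces in N, time in s.
With the tool pointing down it reaches from about 400 to 875 mm from the base axis. Payload 4.4 kg.
Tool frame: the origin (TCP) lies on the centre line of the jaws, within the pads' length; the fingertips stand 14 mm ahead of it and the grasp point (between the pads) lies 5 mm behind it; z points along the fingers, x is the direction in which the jaws open and shut, and the axes are right-handed (so a half turn about z gives the same grasp; the last joint's range is limited). The gripper opens to 85 mm and grips with 20 to 120 N. Pads are 22 mm wide; open, the fingers measure 114 mm over their backs; the gripper's body (76 mm by 85 mm) begins 54 mm behind the grasp point. The pads swing forward as they close: fully open they stand 13 mm farther back than shut.
Start: joints at [1.258, 0.628, 0.038, 1.517, -0.027, 0.996, -0.02], TCP at [158.823, -630.312, 245.313] pointing down, gripper open.
Joint ranges: [-3.06, 3.06], [-0.37, 2.12], [-1.25, 1.32], [0.18, 2.47], [-1.1, 4.24], [0.23, 1.98], [-2.94, 2.94]. Speed limits (rad/s): [2.57, 2.57, 3.14, 3.14, 3.14, 3.14, 3.14].

### API

Orientations are given as [roll, pitch, yaw] about the fixed x, y, z axes, in that order (R = Rz(yaw) Ry(pitch) Rx(roll)).
In Python, from cell import ctrl gives the robot as it stands.
- The arm moves only by the tool send_rows, never from a script. Its argument "commands" is a list of rows, each a list of 5 numbers: the finger opening in mm, from 0 to 85.4, then the shift along the tool's x, y, z in mm, then the turn about the tool's z in degrees. In form: [[grip, x, y, z, roll], ...]. A call has 1 to 5 rows; each row is the pose to reach, as a shift and turn from the pose measured when the call began, along the tool's axes at that moment; what a row does not reach only later rows make up. A row lasts 1/10 s, in which the tool goes at most 50 mm and 8.59 degrees, less where a joint would pass 70% of its speed; a pose out of reach is approached as far as the arm can. A call with a gripper value outside its range is refused whole. The fingers move at their own pace and stop on an object; the grip force is fixed at half the most. Time passes only in rows, so rows that repeat a pose let the fingers close. It gives the time, the measured TCP pose, the force and the opening at its end, in the units of the state.
- ctrl.read_state(): the state, without advancing time (a new reading comes with each control period).
- ctrl.get_image(name): name is "side" or "top"; returns the picture (480x640x3 uint8, red, green, blue); there is no depth.
- ctrl.camera_params(name): a dict with "fx", "fy", "cx", "cy" (pixels), "cam_to_world" (4x4, takes a point from camera to world coordinates). Camera axes: x right, y down, z forward; pixel columns grow to the right and rows downward; lengths in mm; the calibration is good to about 2 mm. A picture is of the moment at which its call begins. camera_params takes no time and is no camera call.
- ctrl.finish_job(): hands the job in, once; it reports no verdict.
The state is a dict: "clock": time; "qpos": joint angles; "qd": joint speeds; "tau": joint torques, N m; "eef_pos": TCP position; "tool_rot": TCP orientation; "force": force on the tool from outside, world axes, zero at the start; "torque": the same for the moment, N m; "width": finger opening in mm.
Only numpy, scipy, OpenCV 4.12 (cv2) and the standard library are available. Lean on these libraries where they do the work, as an engineer would, in place of code of your own. Each camera call takes 0.05 s, during which the arm holds its last target.

## Working session

There is one attempt and no reset: what is moved stays moved. The work goes in short steps, Python scripts to look and compute and a tool call to move; the robot and the scene stay as the last step left them, time stands still between calls to the robot, and variables do not carry over. Pictures are saved under pics/ and viewed, and the job is handed in when it is done.

Besides the shell and the picture viewer there is one more tool, called as name([rows], argument=value, ...), one row to a line, values as JSON. send_rows: Moves the arm, as the interface text tells. Its arguments: {"type":"object","properties":{"commands":{"type":"array"}},"required":["commands"]}

```bash
ls; mkdir -p pics; python3 - <<'E'
from cell import ctrl
import cv2
s=ctrl.read_state();print({k:s[k] for k in('clock','eef_pos','tool_rot','force','width')})
for n in('top','side'):
    im=ctrl.get_image(n);cv2.imwrite(f'pics/{n}0.png',im[:,:,::-1])
    p=ctrl.camera_params(n);print(n,p)
E
```

```text
pics
{'clock': 0.0, 'eef_pos': array([ 158.68845451, -629.71341794,  244.35731156]), 'tool_rot': array([ 3.14156147e+00,  1.93823827e-03, -1.32395951e+00]), 'force': array([ 0.22299297,  0.09377043, -0.10776271]), 'width': 85.464995952005}
top {'fx': 449.19787181456627, 'fy': 449.19787181456627, 'cx': 317.264665392128, 'cy': 238.34831532961653, 'cam_to_world': array([[ 2.19818608e-02, -9.95808744e-01,  8.87791869e-02,
         5.35003752e+02],
       [-9.99757897e-01, -2.18086753e-02,  2.92038426e-03,
         7.84707464e+01],
       [-9.71987721e-04, -8.88218887e-02, -9.96047051e-01,
         8.62315998e+02],
       [ 0.00000000e+00,  0.00000000e+00,  0.00000000e+00,
         1.00000000e+00]])}
side {'fx': 456.80865576310134, 'fy': 456.80865576310134, 'cx': 317.31703615983827, 'cy': 241.5600866442391, 'cam_to_world': array([[ 9.26521386e-01, -2.01592952e-01,  3.17676570e-01,
         2.83279304e+02],
       [-3.76214007e-01, -5.06717961e-01,  7.75693193e-01,
        -6.18053548e+02],
       [ 4.59814323e-03, -8.38210707e-01, -5.45327120e-01,
         5.97894554e+02],
       [ 0.00000000e+00,  0.00000000e+00,  0.00000000e+00,
         1.00000000e+00]])}
```

View pics/top0.png

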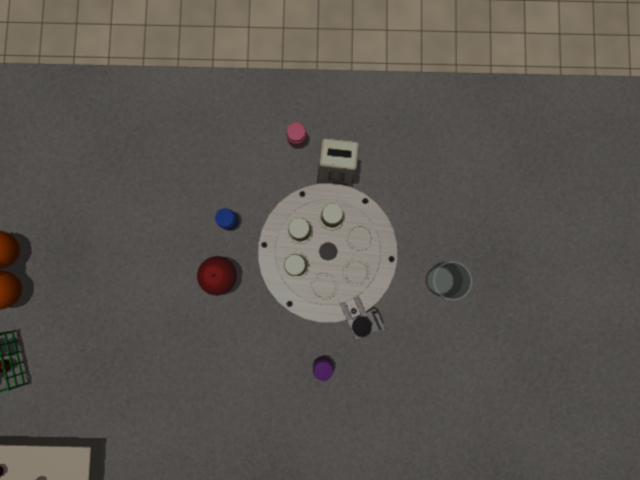

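View pics/side0.png

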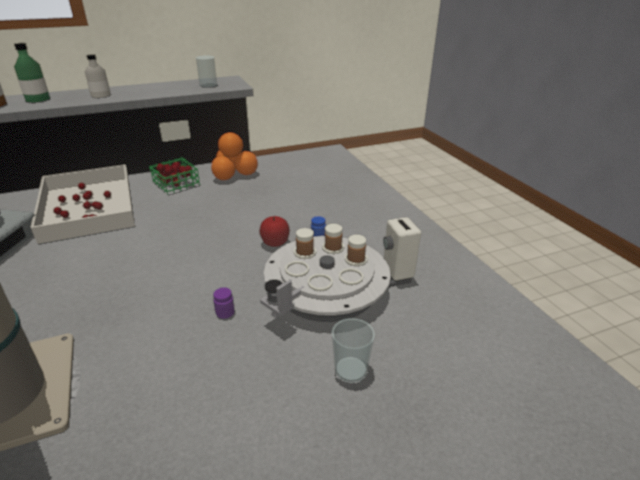

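Candidates:
- **Plunger cap:** the black disc at top (362,327). The dark hub (328,251) and the flange holes are the look-alikes.
- **Push tab:** the steel plate at about (376,320).
- **Jars:** white lids at (332,215) for now, (299,229) for next and (295,265) for after. Blue (227,219), pink (296,133) and purple (323,369) are not meant.

I'll check this in a close crop and measure.

```bash
cat > h.py <<'E'
import numpy as np, cv2
from cell import ctrl
def ray(n,u,v,z):
    p=ctrl.camera_params(n);T=p['cam_to_world']
    d=T[:3,:3]@np.array([(u-p['cx'])/p['fx'],(v-p['cy'])/p['fy'],1]);o=T[:3,3]
    return o+d*(z-o[2])/d[2]
def proj(n,P):
    p=ctrl.camera_params(n);T=p['cam_to_world'];c=T[:3,:3].T@(np.array(P)-T[:3,3])
    return p['fx']*c[0]/c[2]+p['cx'],p['fy']*c[1]/c[2]+p['cy']
E
python3 - <<'E'
from h import *
im=cv2.imread('pics/top0.png');g=im.max(2)
def blob(u,v,r,m):
    M=np.zeros_like(g);M[v-r:v+r,u-r:u+r]=m[v-r:v+r,u-r:u+r]
    n,l,s,c=cv2.connectedComponentsWithStats(M); k=1+np.argmax(s[1:,4]);return c[k],s[k]
dk=(g<45).astype(np.uint8)
c,s=blob(361,327,16,dk);print('cap',c,s,ray('top',*c,92))
c,s=blob(328,251,16,(g<75).astype(np.uint8));print('hub',c,s,ray('top',*c,74))
for n,(u,v) in dict(now=(332,215),next=(299,229),after=(295,265)).items():
    print(n,ray('top',u,v,110))
H=[]
for u,v in((303,194),(365,201),(391,259),(290,303),(265,245)):
    c,s=blob(u,v,7,(g<75).astype(np.uint8));H.append(ray('top',*c,48)[:2]);print(c,H[-1])
# circle fit, fixed r
from scipy.optimize import least_squares
H=np.array(H);r=least_squares(lambda p:np.hypot(*(H-p[:2]).T)-p[2],[500,50,116]);print('axis fit',r.x,r.fun)
print('holeang',np.degrees(np.arctan2(*(H-r.x[:2]).T[::-1])))
c1=cv2.resize(im[280:360,310:410],None,fx=6,fy=6,interpolation=cv2.INTER_CUBIC)
cv2.imwrite('pics/crop1.png',cv2.convertScaleAbs(c1,alpha=1.6))
s=cv2.imread('pics/side0.png')
cv2.imwrite('pics/crop2.png',cv2.convertScaleAbs(cv2.resize(s[260:340,240:340],None,fx=6,fy=6,interpolation=cv2.INTER_CUBIC),alpha=1.4))
E
```

```text
cap [361.68150685 326.24315068] [353 317  19  20 292] [456.03749484   2.31239885  92.        ]
hub [327.78508772 250.91666667] [320 243  17  17 228] [583.5014526   61.80957285  74.        ]
now [642.19122077  56.66165237 110.        ]
next [617.19232251 111.78607156 110.        ]
after [556.49768014 116.92535364 110.        ]
[301.8 193.5] [689.63073338 111.06888927]
[364.77272727 200.59090909] [678.98107688  -4.70241573]
[391.         258.70833333] [573.47301293 -53.56209196]
[289.23809524 303.38095238] [489.18798722 128.62899611]
[263.75 244.25] [594.68486266 177.89314055]
axis fit [584.26472397  62.17478654 116.10586896] [ 0.05190831 -0.15869267  0.1330491  -0.10695587  0.08069113]
holeang [ 24.89321264 -35.22510203 -95.32705593 145.0482446   84.85454058]
```

View pics/crop1.png

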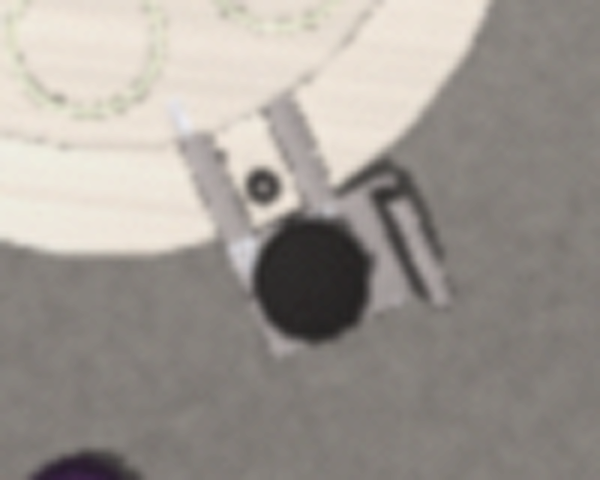

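View pics/crop2.png

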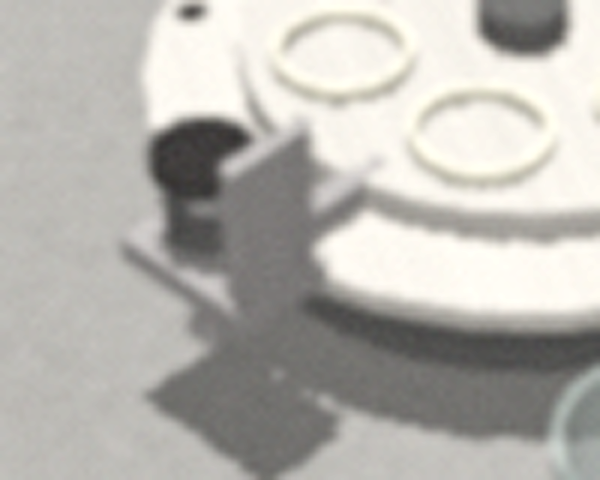

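Crop 1 shows the black cap at top px (362,326), with the tab's top edge as the bright strip at about (380,321), anticlockwise of the cap. Crop 2 confirms the upright steel tab beside the cap. Next I'll check the tab's offset and work out the approach.

```bash
python3 - <<'E'
from h import *
A=np.array([584.2,62.1]);th=np.radians(205);r=np.array([np.cos(th),np.sin(th)]);a=np.array([-np.sin(th),np.cos(th)])
for nm,cam,u,v in(('topctr','top',310+420/6,280+248/6),('e1','top',310+393/6,280+193/6),('e2','top',310+442/6,280+300/6),('side e1','side',240+300/6,260+127/6),('side e2','side',240+225/6,260+165/6)):
    d=ray(cam,u,v,110)[:2]-A;print(nm,'rad',d@r,'t',d@a)
C=A+142*r;P=C+22*a;print('C',C,'P',P)
s=ctrl.read_state();print(s['eef_pos'],np.degrees(s['tool_rot']),s['clock'])
from scipy.spatial.transform import Rotation as R
M=R.from_euler('xyz',s['tool_rot']).as_matrix()
for W in([450,-350,245],[*P,180]):
    print(W,M.T@(np.array(W)-s['eef_pos']))
E
```

```text
topctr rad 143.88481728215461 t 30.212580156699342
e1 rad 127.22648323244012 t 29.597880646732712
e2 rad 159.18882837396131 t 29.90325881634449
side e1 rad 133.55857922718695 t 31.45797664168705
side e2 rad 160.19867023192944 t 28.486921278077578
C [455.50429424   2.08820683] P [464.801896   -17.85056448]
[ 158.68428151 -629.76818985  244.46180165] [-1.79999996e+02  1.00328150e-01 -7.58596254e+01] 0.1
[450, -350, 245] [-2.00123918e+02 -3.50835802e+02 -1.87744555e-01]
[np.float64(464.80189599909113), np.float64(-17.8505644819856), 180] [-518.47887451 -446.33276968   65.36982026]
```

send_rows([
  [38,-25,-43,0,-2],
  [38,-50,-86,0,-4],
  [38,-75,-129,0,-6],
  [38,-100,-172,0,-8],
  [38,-120,-210,0,-10],
])

```text
clock: 0.6
eef_pos: [334.6, -459.6, 244.4]
tool_rot: [-3.141, 0.003, -1.147]
force: [0.8, -0.7, -0.1]
width: 37.8
```

```bash
cat > go.py <<'E'
import sys
from h import *
from scipy.spatial.transform import Rotation as R
A=np.array([584.2,62.1])
def frame(deg):  # cap angle now
    th=np.radians(deg);return np.array([np.cos(th),np.sin(th)]),np.array([-np.sin(th),np.cos(th)])
def to(W,yaw):
    s=ctrl.read_state();M=R.from_euler('xyz',s['tool_rot']).as_matrix()
    y=np.degrees(s['tool_rot'][2])
    return np.r_[M.T@(np.array(W)-s['eef_pos']),(y-yaw+180)%360-180].round(1)
if __name__=='__main__':
    s=ctrl.read_state();print(round(s['clock'],2),s['eef_pos'].round(1),np.degrees(s['tool_rot']).round(1),s['force'].round(1),round(s['width'],1),s['qpos'].round(2))
    a=[float(x) for x in sys.argv[1:]]
    if len(a)==4: print(to(a[:3],a[3]))
E
python3 go.py 464.8 -17.8 160 -65
```

```text
0.6 [ 334.6 -459.6  244.4] [-180.     0.2  -65.7] [ 0.8 -0.7 -0.1] 37.8 [ 0.9   0.51 -0.02  1.75  0.01  0.88 -0.26]
[-348.8 -300.3   85.7   -0.7]
```

send_rows([
  [38,-35,-30,5,0],
  [38,-72,-62,10,0],
  [38,-108,-93,15,-0.5],
  [38,-145,-125,20,-0.7],
  [38,-180,-155,30,-0.7],
])

```text
clock: 1.1
eef_pos: [402.4, -229.6, 215.2]
tool_rot: [-3.14, 0.002, -1.134]
force: [0.2, -0.4, -0.9]
width: 38.0
```

send_rows([
  [38,-35,-30,5,0],
  [38,-70,-60,10,0],
  [38,-105,-90,15,0],
  [38,-135,-116,20,0],
  [38,-150,-130,25,0],
])

```text
clock: 1.6
eef_pos: [457.4, -34.6, 190.5]
tool_rot: [-3.139, 0.003, -1.129]
force: [0.1, -0.5, -0.1]
width: 37.7
```

```bash
python3 go.py 464.8 -17.8 150 -65
```

```text
1.6 [457.4 -34.6 190.5] [-179.9    0.2  -64.7] [ 0.1 -0.5 -0.1] 37.7 [ 0.05  0.44 -0.04  2.09  0.03  0.6  -1.14]
[-11.9 -13.8  40.5   0.3]
```

send_rows([
  [38,-8,-9,15,0.3],
  [38,-12,-14,30,0.3],
  [38,-12,-14,40,0.3],
  [38,-12,-14,40,0.3],
])

```text
clock: 2.0
eef_pos: [463.7, -17.9, 149.3]
tool_rot: [3.141, 0.005, -1.134]
force: [-0.1, -0.1, 0.9]
width: 38.0
```

```bash
python3 go.py 464.8 -17.8 115 -65; python3 - <<'E'
from h import *
for n,(x0,x1,y0,y1) in dict(side=(220,380,200,320),top=(280,440,240,360)).items():
    im=ctrl.get_image(n)[y0:y1,x0:x1,::-1]
    cv2.imwrite(f'pics/{n}1.png',cv2.convertScaleAbs(cv2.resize(im,None,fx=5,fy=5,interpolation=cv2.INTER_CUBIC),alpha=1.5))
E
```

```text
2.0 [463.7 -17.9 149.3] [180.    0.3 -65. ] [-0.1 -0.1  0.9] 38.0 [ 0.01  0.52 -0.04  2.11  0.03  0.51 -1.19]
[ 0.5 -1.1 34.3 -0. ]
```

View pics/side1.png

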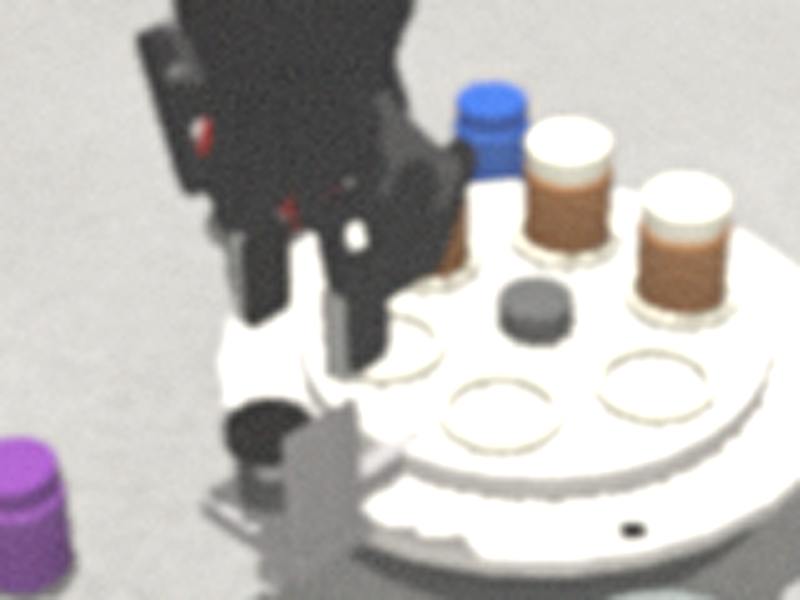

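View pics/top1.png

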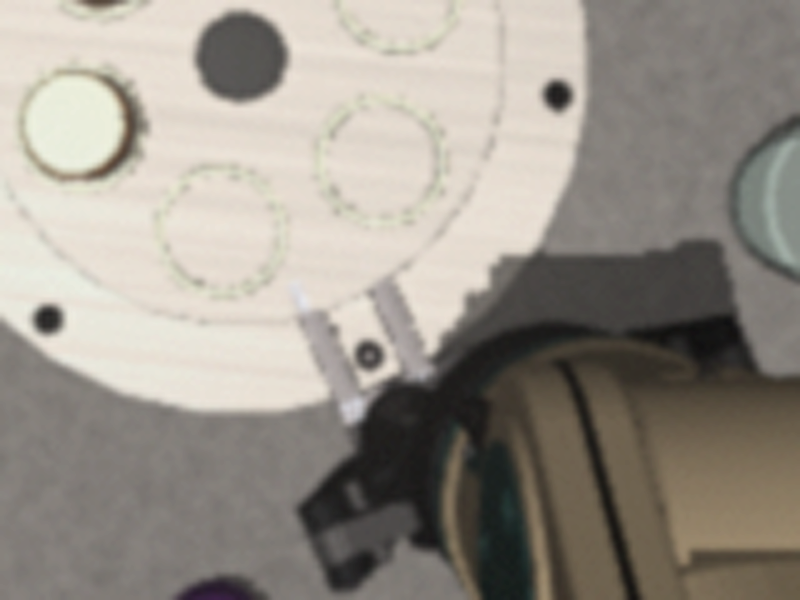

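```bash
python3 - <<'E'
from h import *
s=ctrl.read_state();p=s['eef_pos'];a=np.array([.4226,-.906,0]);r=np.array([-.906,-.4226,0])
A=np.array([584.2,62.1])
for z in(14,8,4):
  for t in(-19,-26,19,26):
    q=p+a*t-np.array([0,0,z])
    print(z,t,[((np.array(proj('side',q+r*w))-[220,200])*5).round() for w in(11,-11)])
E
```

```text
14 -19 [array([249., 336.]), array([296., 308.])]
14 -26 [array([235., 327.]), array([282., 300.])]
14 19 [array([326., 382.]), array([373., 353.])]
14 26 [array([341., 391.]), array([388., 362.])]
8 -19 [array([248., 321.]), array([295., 294.])]
8 -26 [array([234., 313.]), array([281., 286.])]
8 19 [array([325., 368.]), array([373., 339.])]
8 26 [array([340., 376.]), array([387., 347.])]
4 -19 [array([247., 312.]), array([295., 285.])]
4 -26 [array([233., 303.]), array([281., 277.])]
4 19 [array([325., 358.]), array([372., 329.])]
4 26 [array([340., 367.]), array([387., 338.])]
```

send_rows([
  [38,0.5,-1,15,0],
  [38,0.5,-1,30,0],
  [38,0.5,-1,44,0],
  [38,0.5,-1,44,0],
])

```text
clock: 2.5
eef_pos: [465.0, -19.0, 106.0]
tool_rot: [3.142, 0.004, -1.137]
force: [-0.3, -0.4, -0.1]
width: 38.2
```

send_rows([
  [38,0,0,3,0],
  [38,0,0,6,0],
  [38,0,0,9,0],
  [38,0,0,9,0],
])

```text
clock: 2.9
eef_pos: [465.6, -19.3, 97.5]
tool_rot: [-3.14, 0.003, -1.137]
force: [-0.3, -0.3, 6.2]
width: 38.0
```

```bash
python3 go.py 464.8 -17.8 88 -65; python3 - <<'E'
from h import *
for n,(x0,x1,y0,y1) in dict(side=(220,380,200,320)).items():
    im=ctrl.get_image(n)[y0:y1,x0:x1,::-1]
    cv2.imwrite(f'pics/{n}2.png',cv2.convertScaleAbs(cv2.resize(im,None,fx=5,fy=5,interpolation=cv2.INTER_CUBIC),alpha=1.5))
E
```

```text
2.9 [465.6 -19.3  97.5] [-179.9    0.2  -65.2] [-0.3 -0.3  6.2] 38.0 [ 0.    0.62 -0.03  2.15  0.04  0.37 -1.19]
[-1.6  0.1  9.5 -0.2]
```

View pics/side2.png

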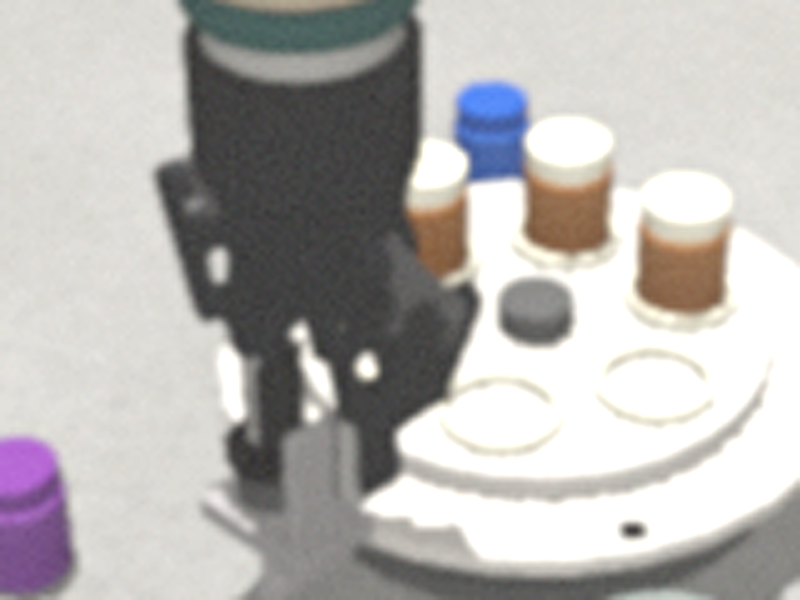

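The side view at crop scale shows one finger on the cap and the other behind the tab, and about 6 N on the spring. I'll press on.

send_rows([
  [38,-0.5,0,3,0],
  [38,-0.5,0,6.5,0],
  [38,-0.5,0,6.5,0],
])

```text
clock: 3.25
eef_pos: [465.6, -19.2, 91.7]
tool_rot: [-3.14, 0.002, -1.138]
force: [-1.0, -0.6, 7.5]
width: 38.0
```

```bash
python3 go.py 464.8 -17.8 88 -65
```

```text
3.25 [465.6 -19.2  91.7] [-1.799e+02  1.000e-01 -6.520e+01] [-1.  -0.6  7.5] 38.0 [ 0.    0.64 -0.03  2.15  0.04  0.36 -1.19]
[-1.6  0.1  3.7 -0.2]
```

send_rows([
  [38,0,0,3,0],
  [38,0,0,3.5,0],
  [38,0,0,3.5,0],
  [38,0,0,3.5,0],
])

```text
clock: 3.65
eef_pos: [465.8, -19.8, 90.8]
tool_rot: [-3.139, 0.001, -1.138]
force: [-4.8, -2.8, 32.1]
width: 38.0
```

```bash
python3 go.py 464.8 -17.8 88 -65
```

```text
3.65 [465.8 -19.8  90.8] [-1.798e+02  1.000e-01 -6.520e+01] [-4.8 -2.8 32.1] 38.0 [ 0.    0.64 -0.03  2.15  0.04  0.35 -1.19]
[-2.2  0.1  2.8 -0.2]
```

At the stop (32 N). I'll ease off to about 10 N and carry the table clockwise around the axis. A helper computes the arc rows.

```bash
cat > arc.py <<'E'
from go import *
s=ctrl.read_state();p=s['eef_pos'];M=R.from_euler('xyz',s['tool_rot']).as_matrix()
for phi in map(float,sys.argv[1:]):
    q=R.from_euler('z',-phi,degrees=True).as_matrix()[:2,:2]@(p[:2]-A)+A
    d=M.T@np.array([q[0]-p[0],q[1]-p[1],0]);print(phi,d.round(1))
d=p[:2]-A;print('r,ang of TCP',np.hypot(*d),np.degrees(np.arctan2(d[1],d[0]))%360, 'z',p[2],'yaw',np.degrees(s['tool_rot'][2]))
E
python3 arc.py 2 4 7 10 13
```

```text
2.0 [-5.   0.8  0. ]
4.0 [-10.    1.4   0. ]
7.0 [-17.5   1.9   0. ]
10.0 [-25.    2.1   0. ]
13.0 [-32.5   1.9   0. ]
r,ang of TCP 143.9601597646785 214.6588022929034 z 90.80691967944429 yaw -65.20584207625996
```

send_rows([
  [38,-5,0.8,0,2],
  [38,-10,1.4,0,4],
  [38,-17.5,1.9,0,7],
  [38,-25,2.1,0,10],
  [38,-32.5,1.9,0,13],
])

```text
clock: 4.15
eef_pos: [450.5, 8.8, 91.7]
tool_rot: [-3.138, 0.001, -1.368]
force: [-0.8, -0.6, 8.2]
width: 38.4
```

```bash
python3 go.py; python3 arc.py 3 6 9 12 15;  python3 - <<'E'
from h import *
for n,(x0,x1,y0,y1) in dict(side=(220,380,200,320),top=(240,400,170,350)).items():
    im=ctrl.get_image(n)[y0:y1,x0:x1,::-1]
    cv2.imwrite(f'pics/{n}3.png',cv2.convertScaleAbs(cv2.resize(im,None,fx=3,fy=3,interpolation=cv2.INTER_CUBIC),alpha=1.5))
E
```

```text
4.15 [450.5   8.8  91.7] [-1.798e+02  1.000e-01 -7.840e+01] [-0.8 -0.6  8.2] 38.4 [-0.1   0.63  0.03  2.19 -0.07  0.32 -1.38]
3.0 [-7.5  1.1  0. ]
6.0 [-14.9   1.9   0. ]
9.0 [-22.5   2.2   0. ]
12.0 [-30.    2.2   0. ]
15.0 [-37.5   1.7   0. ]
r,ang of TCP 143.92571368086644 201.74799902096277 z 91.6647181162718 yaw -78.3595884548677
```

View pics/side3.png

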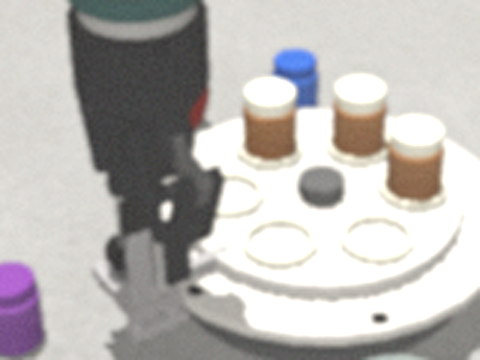

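View pics/top3.png

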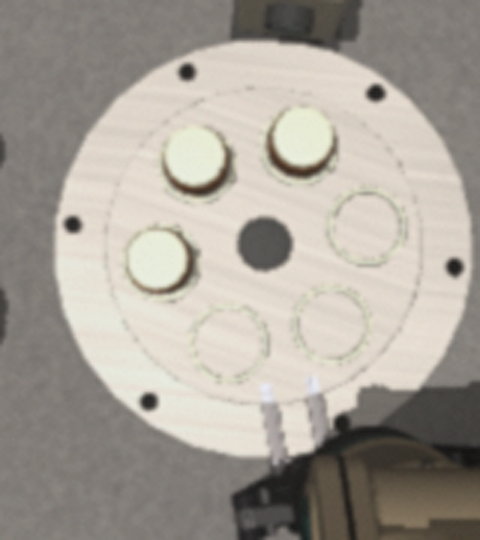

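The table turned about 13°, the jars are seated, and the left-behind hole shows at crop (342,424). The table is free, so I'll lift the finger off the cap and push by the tab only.

send_rows([
  [38,0,0,-8,0],
  [38,0,0,-16,0],
  [38,-5,0.8,-16,2],
  [38,-10,1.4,-16,4],
  [38,-15,1.9,-16,6],
])

```text
clock: 4.75
eef_pos: [445.8, 23.9, 107.8]
tool_rot: [-3.137, 0.002, -1.473]
force: [1.8, -4.4, 3.2]
width: 38.1
```

```bash
python3 go.py; python3 arc.py 2 5 8 11 14;  python3 - <<'E'
from h import *
for n,(x0,x1,y0,y1) in dict(side=(220,380,200,320)).items():
    im=ctrl.get_image(n)[y0:y1,x0:x1,::-1]
    cv2.imwrite(f'pics/{n}4.png',cv2.convertScaleAbs(cv2.resize(im,None,fx=4,fy=4,interpolation=cv2.INTER_CUBIC),alpha=1.5))
E
```

```text
4.75 [445.8  23.9 107.8] [-1.797e+02  1.000e-01 -8.440e+01] [ 1.8 -4.4  3.2] 38.1 [-0.16  0.59  0.07  2.2  -0.12  0.35 -1.47]
2.0 [-5.   0.8  0. ]
5.0 [-12.4   1.6   0. ]
8.0 [-19.9   2.    0. ]
11.0 [-27.4   2.1   0. ]
14.0 [-34.9   1.7   0. ]
r,ang of TCP 143.55706043222213 195.45090814869997 z 107.7627196654968 yaw -84.3933494155212
```

View pics/side4.png

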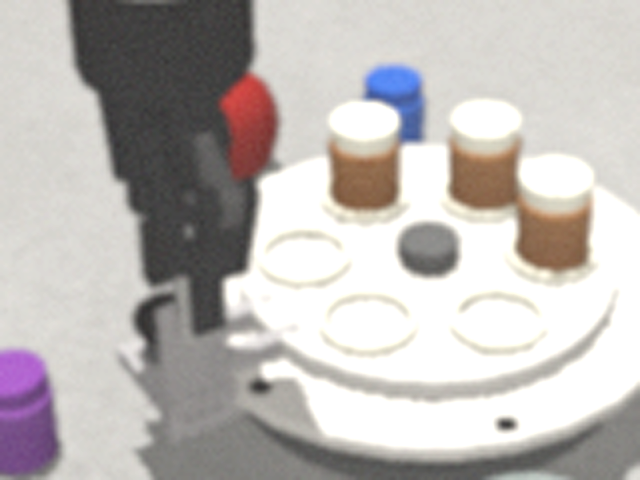

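Contact with the tab (4 N reaction); the cap is free of the finger. I'll keep pushing.

send_rows([
  [38,-5,0.8,0,2],
  [38,-12.4,1.6,0,5],
  [38,-19.9,2,0,8],
  [38,-27.4,2.1,0,11],
  [38,-34.9,1.7,0,14],
])

```text
clock: 5.3
eef_pos: [440.4, 58.6, 107.5]
tool_rot: [-3.138, 0.001, -1.721]
force: [0.5, -5.2, -0.0]
width: 37.9
```

```bash
python3 go.py; python3 arc.py 3 6 9 12 15
```

```text
5.3 [440.4  58.6 107.5] [-1.798e+02  1.000e-01 -9.860e+01] [ 0.5 -5.2 -0. ] 37.9 [-0.29  0.59  0.14  2.2  -0.23  0.36 -1.68]
3.0 [-7.5  1.1  0. ]
6.0 [-14.9   1.8   0. ]
9.0 [-22.5   2.2   0. ]
12.0 [-30.    2.1   0. ]
15.0 [-37.5   1.6   0. ]
r,ang of TCP 143.89188895537654 181.40272093154564 z 107.46704738615357 yaw -98.59565220742986
```

send_rows([
  [38,-7.5,1.1,0,3],
  [38,-14.9,1.8,0,6],
  [38,-22.5,2.2,0,9],
  [38,-30,2.1,0,12],
  [38,-37.5,1.6,0,15],
])

```text
clock: 5.8
eef_pos: [444.4, 95.1, 107.3]
tool_rot: [-3.138, 0.001, -1.986]
force: [1.4, -5.3, 1.7]
width: 38.0
```

```bash
python3 go.py; python3 arc.py 1 2 3 4 5 6 7 9; python3 - <<'E'
from h import *
for n,(x0,x1,y0,y1) in dict(side=(220,420,200,320),top=(200,400,170,350)).items():
    im=ctrl.get_image(n)[y0:y1,x0:x1,::-1]
    cv2.imwrite(f'pics/{n}5.png',cv2.convertScaleAbs(cv2.resize(im,None,fx=3,fy=3,interpolation=cv2.INTER_CUBIC),alpha=1.5))
E
```

```text
5.8 [444.4  95.1 107.3] [-179.8    0.  -113.8] [ 1.4 -5.3  1.7] 38.0 [-0.43  0.61  0.23  2.18 -0.35  0.38 -1.91]
1.0 [-2.5  0.4  0. ]
2.0 [-4.9  0.8  0. ]
3.0 [-7.4  1.2  0. ]
4.0 [-9.9  1.5  0. ]
5.0 [-12.4   1.8   0. ]
6.0 [-14.9   2.    0. ]
7.0 [-17.4   2.1   0. ]
9.0 [-22.4   2.4   0. ]
r,ang of TCP 143.65490989416156 166.73481418640043 z 107.2665749179467 yaw -113.7930173736219
```

View pics/side5.png

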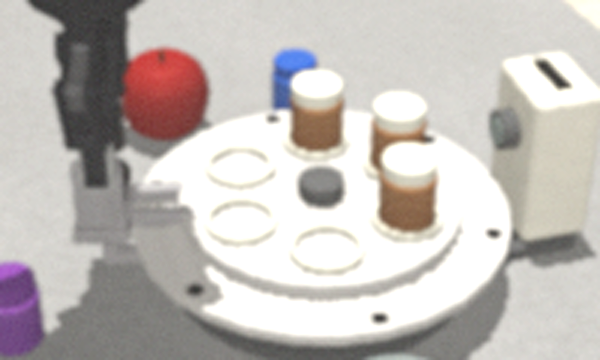

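View pics/top5.png

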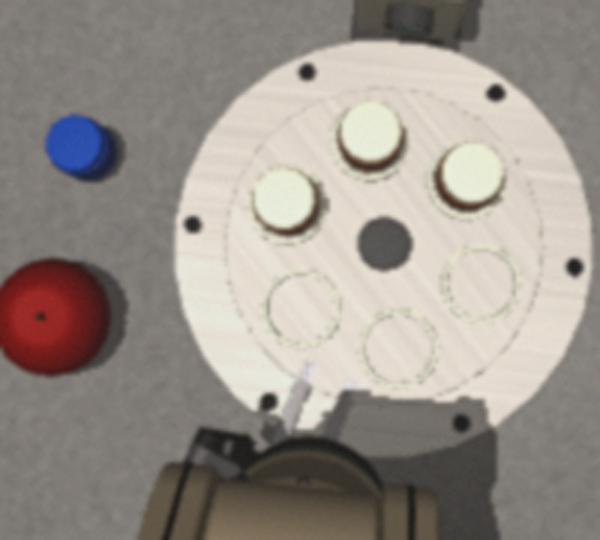

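```bash
cat > ang.py <<'E'
from go import *
def lids(im):
    hsv=cv2.cvtColor(im,cv2.COLOR_RGB2HSV)
    im=im.astype(int)
    out=[]
    g=cv2.GaussianBlur(im.astype(np.uint8),(3,3),0)
    # lids: greenish white (g-r > 0) bright
    m=((g[...,1].astype(int)-g[...,0]>3)&(g[...,1]>110)).astype(np.uint8)
    m=cv2.morphologyEx(m,cv2.MORPH_OPEN,np.ones((3,3),np.uint8))
    n,l,s,c=cv2.connectedComponentsWithStats(m)
    for k in range(1,n):
        if 120<s[k,4]<700:
            w=ray('top',*c[k],110)[:2];d=w-A
            if np.hypot(*d)<80: out.append((c[k].round(1),s[k,4],w.round(1),np.hypot(*d).round(1),np.degrees(np.arctan2(d[1],d[0])).round(1)))
    return out
if __name__=='__main__':
    for f in sys.argv[1:]:
        print(f); [print(x) for x in lids(cv2.imread(f)[:,:,::-1])]
    im=ctrl.get_image('top');print('now');[print(x) for x in lids(im)]
E
python3 ang.py pics/top0.png
```

```text
pics/top0.png
now
```

```bash
python3 - <<'E'
import cv2
im=cv2.imread('pics/top0.png')
for u,v in((332,215),(299,229),(345,235),(316,245),(360,180)):print(im[v-1:v+2,u-1:u+2].mean((0,1)).round())
E
```

```text
[138. 151. 149.]
[139. 151. 149.]
[128. 136. 141.]
[135. 142. 148.]
[71. 74. 77.]
```

Same colour idea, looser threshold (g≥r separates the lids from the disc).

```bash
sed -i 's/>3)&(g\[...,1\]>110)/>=0)\&(g[...,1]>115)/' ang.py; python3 ang.py pics/top0.png
```

```text
pics/top0.png
(array([332. , 213.1]), np.int32(256), array([645.4,  56.7]), np.float64(61.4), np.float64(-5.0))
(array([298.3, 227.4]), np.int32(265), array([619.8, 113. ]), np.float64(62.1), np.float64(55.0))
(array([293.9, 264.2]), np.int32(262), array([557.9, 118.8]), np.float64(62.6), np.float64(114.9))
now
(array([323.5, 213.2]), np.int32(260), array([645. ,  71.1]), np.float64(61.4), np.float64(8.4))
(array([357.3, 227.3]), np.int32(261), array([622.2,  13.7]), np.float64(61.6), np.float64(-51.9))
(array([293.8, 234.9]), np.int32(261), array([607. , 120.3]), np.float64(62.5), np.float64(68.6))
```

The table is at 46.6°, so 13.4° remain. I'll go 9° more, then creep.

send_rows([
  [38,-4.9,0.8,0,2],
  [38,-9.9,1.5,0,4],
  [38,-14.9,2,0,6],
  [38,-19.9,2.3,0,8],
  [38,-24.9,2.4,0,10],
])

```text
clock: 6.5
eef_pos: [451.0, 119.2, 107.0]
tool_rot: [-3.14, 0.001, -2.159]
force: [0.2, -3.8, 0.3]
width: 38.2
```

```bash
python3 go.py; python3 arc.py 0.5 1 1.5 2 2.5 3 3.5 4 5; python3 ang.py
```

```text
6.5 [451.  119.2 107. ] [-179.9    0.  -123.7] [ 0.2 -3.8  0.3] 38.2 [-0.51  0.63  0.28  2.15 -0.41  0.42 -2.06]
0.5 [-1.2  0.2  0. ]
1.0 [-2.5  0.4  0. ]
1.5 [-3.7  0.6  0. ]
2.0 [-5.   0.8  0. ]
2.5 [-6.2  1.   0. ]
3.0 [-7.5  1.2  0. ]
3.5 [-8.7  1.3  0. ]
4.0 [-10.    1.5   0. ]
5.0 [-12.5   1.8   0. ]
r,ang of TCP 144.92610879100366 156.78388469060218 z 107.00911792594442 yaw -123.6772641039183
now
(array([328.8, 212.8]), np.int32(261), array([645.9,  62.2]), np.float64(61.7), np.float64(0.1))
(array([296.4, 230.3]), np.int32(261), array([614.9, 116.2]), np.float64(62.2), np.float64(60.4))
(array([360.3, 231.5]), np.int32(264), array([615.1,   8.5]), np.float64(61.9), np.float64(-60.0))
```

send_rows([
  [38,-2.5,0.4,0,1],
  [38,-5,0.8,0,2],
  [38,-6.2,1,0,2.5],
  [38,-7.5,1.2,0,3],
  [38,-7.5,1.2,0,3],
])

```text
clock: 7.05
eef_pos: [454.7, 127.9, 107.0]
tool_rot: [-3.141, 0.002, -2.211]
force: [-0.7, -1.2, 0.4]
width: 38.4
```

```bash
python3 go.py;python3 ang.py
```

```text
7.05 [454.7 127.9 107. ] [-1.799e+02  1.000e-01 -1.267e+02] [-0.7 -1.2  0.4] 38.4 [-0.54  0.63  0.3   2.13 -0.44  0.43 -2.1 ]
now
(array([331.9, 212.8]), np.int32(258), array([646. ,  56.9]), np.float64(62.0), np.float64(-4.8))
(array([298.1, 227.6]), np.int32(258), array([619.6, 113.4]), np.float64(62.4), np.float64(55.4))
(array([361.6, 234.6]), np.int32(261), array([610.1,   6.2]), np.float64(61.6), np.float64(-65.2))
```

Now about 60°, and the push force fell to about 1 N, so it looks popped in. I'll back off slightly, lift clear and verify.

send_rows([
  [38,2,0,0,0],
  [38,3,0,-5,0],
  [38,3,0,-30,0],
  [38,3,0,-70,0],
  [38,3,0,-110,0],
])

```text
clock: 7.6
eef_pos: [452.0, 124.7, 218.2]
tool_rot: [-3.141, 0.001, -2.211]
force: [0.4, 0.1, 0.2]
width: 38.1
```

send_rows([
  [38,20,30,-20,0],
  [38,50,50,-40,0],
  [38,90,60,-40,0],
  [38,130,70,-40,0],
  [38,170,80,-40,0],
])

```text
clock: 8.1
eef_pos: [284.6, 35.2, 258.3]
tool_rot: [-3.142, 0.001, -2.211]
force: [0.1, -0.8, 0.9]
width: 38.2
```

```bash
python3 go.py;python3 ang.py; python3 - <<'E'
from h import *
for n,(x0,x1,y0,y1) in dict(side=(220,420,200,320),top=(200,400,170,350)).items():
    im=ctrl.get_image(n);cv2.imwrite(f'pics/{n}6f.png',im[:,:,::-1]);im=im[y0:y1,x0:x1,::-1]
    cv2.imwrite(f'pics/{n}6.png',cv2.convertScaleAbs(cv2.resize(im,None,fx=3,fy=3,interpolation=cv2.INTER_CUBIC),alpha=1.5))
E
```

```text
8.1 [284.6  35.2 258.3] [-1.800e+02  1.000e-01 -1.267e+02] [ 0.1 -0.8  0.9] 38.2 [-0.76  0.09  0.6   2.4  -0.09  0.67 -2.31]
now
(array([331.9, 212.8]), np.int32(256), array([645.9,  57. ]), np.float64(62.0), np.float64(-4.8))
(array([298.3, 227.5]), np.int32(262), array([619.6, 113. ]), np.float64(62.0), np.float64(55.2))
(array([361.7, 234.4]), np.int32(265), array([610.3,   6.1]), np.float64(61.8), np.float64(-65.0))
```

View pics/side6.png

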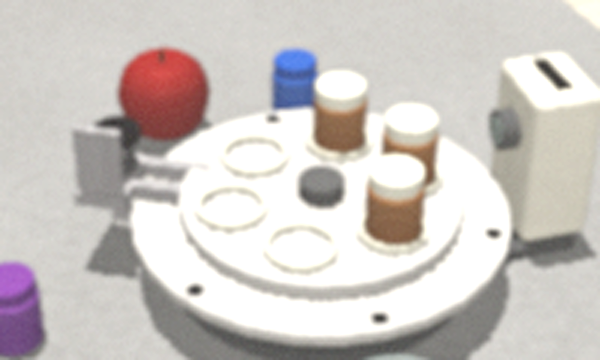

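View pics/top6.png

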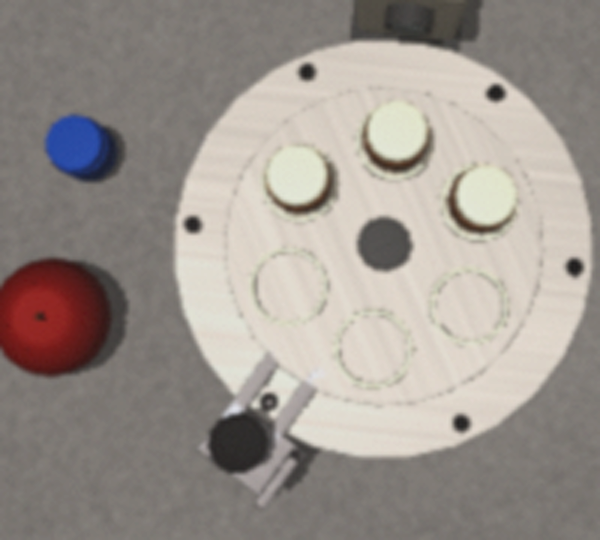

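The table is at 60° with all lids at radius 62 mm. Now I'll check the cap height (92 up, 83 unlocked) using both views.

```bash
python3 - <<'E'
from h import *
A=np.array([584.2,62.1])
im=cv2.imread('pics/top6f.png').max(2)
M=np.zeros_like(im);M[300:335,262:295]=(im[300:335,262:295]<45)
n,l,s,c=cv2.connectedComponentsWithStats(M);k=1+np.argmax(s[1:,4]);print('top cap',c[k],s[k])
for z in(92,83):
    w=ray('top',*c[k],z);d=w[:2]-A;print(z,'r',np.hypot(*d),'ang',np.degrees(np.arctan2(d[1],d[0])))
th=np.radians(145);C=A+142*np.array([np.cos(th),np.sin(th)])
f=cv2.imread('pics/side6f.png')
big=cv2.convertScaleAbs(cv2.resize(f[220:280,235:295],None,fx=9,fy=9,interpolation=cv2.INTER_CUBIC),alpha=1.5)
for z,col in((92,(0,255,0)),(83,(0,0,255))):
    P=[((np.array(proj('side',[C[0]+17*np.cos(a),C[1]+17*np.sin(a),z]))-[235,220]+.5)*9) for a in np.linspace(0,6.28,60)]
    cv2.polylines(big,[np.array(P).astype(int)],True,col,1)
cv2.imwrite('pics/cap6.png',big)
E
```

```text
top cap [279.21694915 317.14576271] [270 308  20  19 295]
92 r 141.0329183743953 ang 145.35889337048204
83 r 142.09916427880196 ang 145.29060334217922
```

View pics/cap6.png

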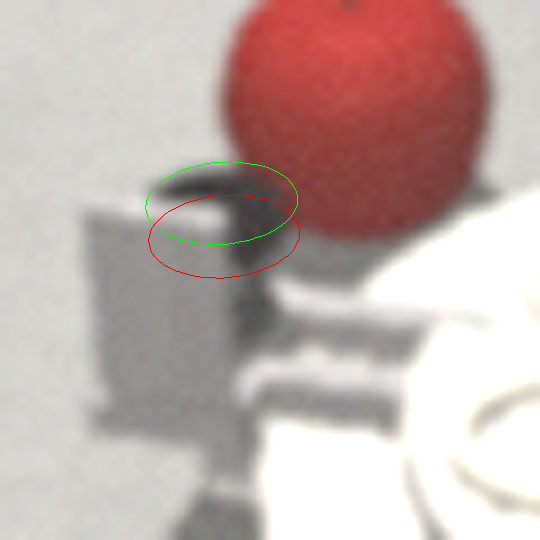

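The cap matches the "up" outline (green) apart from a roughly 1 px offset. I'll check whether the initial image, where the cap was known to be up, has the same offset.

```bash
python3 - <<'E'
from h import *
A=np.array([584.2,62.1]);out=[]
for nm,ang in(('pics/side0.png',205),('pics/side6f.png',145)):
    th=np.radians(ang);C=A+142*np.array([np.cos(th),np.sin(th)])
    f=cv2.imread(nm);u,v=proj('side',[*C,92]);x0,y0=int(u)-25,int(v)-25
    big=cv2.convertScaleAbs(cv2.resize(f[y0:y0+50,x0:x0+50],None,fx=8,fy=8,interpolation=cv2.INTER_CUBIC),alpha=1.5)
    for z,col in((92,(0,255,0)),(83,(0,0,255))):
        P=[((np.array(proj('side',[C[0]+17*np.cos(a),C[1]+17*np.sin(a),z]))-[x0,y0]+.5)*8) for a in np.linspace(0,6.28,60)]
        cv2.polylines(big,[np.array(P).astype(int)],True,col,1)
    out.append(big)
cv2.imwrite('pics/cap7.png',np.hstack(out))
E
```

```text
(no output)
```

View pics/cap7.png

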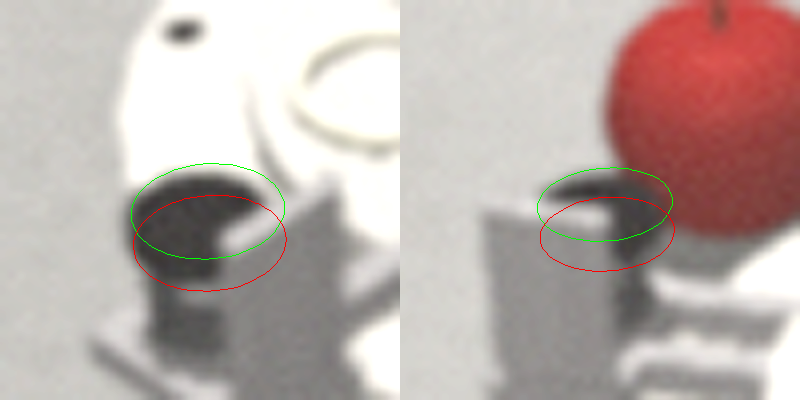

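The offset is the same (~8–10 crop px, about 1 px) in the start picture, so the plunger is fully up. The arm is clear and still; handing in.

```bash
python3 - <<'E'
from h import *
s=ctrl.read_state();print(s['clock'],abs(s['qd']).max())
print(ctrl.finish_job())
E
```

```text
8.25 0.0845287513109564
the job is handed in; nothing more can be done
None
```

I pressed the plunger to its stop with one finger while the other finger stood behind the push tab. I then carried the table about 13° clockwise, lifted off the cap and pushed on the tab until the plunger popped into the next hole. The arm then backed off, and I handed the job in at 8.25 s.

**Last checks:**
- **Table:** at 60° to within about 0.2°, judged from the jar lids.
- **Jars:** all three lids lie about 62 mm from the axis. jar_next is where jar_now's lid was measured at the start, to within 1 mm.
- **Plunger:** the cap matches the fully-up outline, with the same offset of about 1 px (1–2 mm) as in the start picture, where it was known to be up. The top view alone could not tell up from unlocked.
- **Apple and beaker:** the apple looked unmoved in the last pictures, and I saw no sign of contact with it. I did not measure either one.
- **Forces:** the highest reading was 32 N, from the finger pressing at the stop.
- **Arm:** one joint was still moving slightly (0.08 rad/s) at hand-in, well clear of everything.

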